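# Locate a bush in the V-jig and shut the gate

### The arm

A 7-joint arm with a two-finger parallel gripper is mounted at the origin on the work surface; the furniture and walls round the work are solid. World frame = base frame: x ahead of the robot, y to its left, z up, the work surface at z = 0. Lengths are in m, angles in rad, forces in N, time in s.
With the tool pointing down it reaches from about 0.4 to 0.85 m from the base axis. Payload 4.5 kg.
Tool frame: the origin (TCP) lies between the finger pads; the fingertips stand 19 mm ahead of it and the grasp point (between the pads) is the TCP (r.nose_length is the distance from the TCP to the fingertips, in m); z points along the fingers, x is the direction in which the jaws open and shut, and the axes are right-handed (so a half turn about z gives the same grasp; the last joint's range is limited). The gripper opens to 88 mm and grips with 3 to 60 N. Pads are 18 mm wide; open, the fingers measure 123 mm over their backs; the gripper's body (75 mm by 187 mm) begins 45 mm behind the grasp point.
Start: joints at [1.156, 0.689, -0.195, 1.565, 0.157, 0.902, -0.215], TCP at [0.271, -0.563, 0.258] pointing down, gripper open.
Joint ranges: [-3.01, 3.01], [-0.46, 2.08], [-1.47, 1.51], [0.13, 2.56], [-1, 4.14], [0.04, 2.09], [-2.66, 2.66]. Speed limits (rad/s): [2.57, 2.57, 3.14, 3.14, 3.14, 3.14, 3.14].

### API

Orientations are given as a unit quaternion [x, y, z, w].
In Python, from plant import get_state, vision, r gives the robot as it stands.
- The arm moves only by the tool play_rows, never from a script. Its argument "deltas" is a list that holds one entry, the list of rows, each a list of 7 numbers: the gripper command: -1 is fully open, 1 is shut, values between are in proportion, then the shift along the tool's x, y, z normalised to -1 to 1, where 1 is 300 mm, then the turn, a rotation vector about the tool's x, y, z normalised to -1 to 1, where 1 is pi rad. A call has 1 to 5 rows; each row is the pose to reach, as a shift and turn from the pose measured when the call began, along the tool's axes at that moment, turning the shorter way round; what a row does not reach only later rows make up. A row lasts 1/8 s, in which the tool goes at most 62.5 mm and 10.7 degrees, less where a joint would pass 70% of its speed; a pose out of reach is approached as far as the arm can. A call with a number of a shift or a turn outside -1 to 1 is refused whole. A call with a gripper value outside its range is refused whole. The fingers move at their own pace and stop on an object; "force" is the grip in N (left out, the last holds). Time passes only in rows, so rows that repeat a pose let the fingers close. It gives the time, the measured TCP pose, the force and the opening at its end, in the units of the state.
- get_state(): the state, without advancing time (a new reading comes with each control period).
- vision.snapshot(name): name is "scene" or "top" or "wrist"; returns the picture (384x512x3 uint8, red, green, blue); there is no depth.
- vision.camera_model(name): a dict with "vfov" (degrees; the focal length in pixels is half the picture's height over the tangent of half this angle, whatever the lens; pixels are square), "cx", "cy" (the principal point, pixels), "k1" (the pictures are not rectified: a ray, as slopes to the right and down, at radius r is drawn at 1 + k1 r^2 times it, then the intrinsics apply), "world_to_cam" (4x4, takes a point from world to camera coordinates). Camera axes: x right, y up, looking along -z (the intrinsics and any distortion apply to the point x, -y, -z); pixel columns grow to the right and rows downward; lengths in m; the calibration is good to about 2 mm. A picture is of the moment at which its call begins: read the wrist's pose just before it. camera_model takes no time and is no camera call; for the wrist camera it gives the pose at the moment of the call.
- r.finish_job(): hands the job in, once; it reports no verdict.
The state is a dict: "clock": time; "q": joint angles; "qd": joint speeds; "joint_torque": joint torques, N m; "tool_pos": TCP position; "eef_rot": TCP orientation; "contact_force": force on the tool from outside, world axes, zero at the start; "moment": the same for the moment, N m; "opening": opening from 0.0 (shut) to 1.0 (fully open).
Only numpy, scipy, OpenCV 4.12 (cv2) and the standard library are available. Lean on these libraries where they do the work, as an engineer would, in place of code of your own. Each camera call takes 0.05 s, during which the arm holds its last target.

### The job

Without lifting it off the bench, slide the upright brown bush into the V-shaped locating jig until it sits centred and fully home against both faces of the V. Only when it is home, swing the jig's gate fully shut over and behind it. Leave the bush upright and home, and the other loose things where they lie.

Things in the scene. Friction and masses are not known exactly. Their poses are not given: they have to be found in the camera images.
- v_jig: Pale grey jig fixed to the bench: 112 x 46 mm back block, two arms forming a 90 degree V, 30 mm high, bare bench inside. Origin: on the bench, under the bush's axis when the bush is home against both faces. Own +x points into the V (push direction), z up; the mouth opens to own -x. The faces meet at x = 37 mm; the arms end at x about -7 mm, from y = +-44 (inside) to +-54 mm (outside).
- bush: Brown turned steel bush, an upright hollow-looking cylinder 53 mm in diameter and 48 mm high, about 0.3 kg, standing on the bench in front of the mouth of the V. Origin: centre of its underside; z up. It is solid for handling; its yaw does not matter.
- gate (a joint): Angle of the dark steel gate on the jig's post, rad: 0 = shut at its stop, its 93 mm arm pointing to the jig's -x, 5 mm above a home bush, its end lip (down to 35 mm above the bench) 5 mm behind the bush. Grows as it swings out towards the jig's -y side, to 2.4; starts at 1.4 to 2.0. Shuts clockwise seen from above. The lip hits a bush that is not home. Stays where left; about 1 N at the pin.
- gate_pivot (a point): On the gate's upright pivot axis: on the back block, at jig x = 46 mm, y = 0, 52 mm above the bench. The arm's top is 63 mm above the bench, the pivot's screw head 71 mm.
- gate_pin (a point): On the axis of the upright round steel handle pin near the gate's free end, 74 mm from the pivot axis. Pin 12 mm in diameter, free from 66 mm up to its top 110 mm above the bench; this point is 10 mm below the top. Pinch it from above or push it; being round it turns between the fingers as the gate swings.
- ring_spacer: Bystander: light grey flat ring, 42 mm in diameter, 16 mm high; origin at the centre of its underside. Not the bush.
- hex_bolt: Bystander: hexagon bolt standing on its head, 22 mm wide, 38 mm high; origin at the centre of its underside.
- clamp_nut: Bystander: dark flanged nut, 46 mm in diameter, 22 mm high; origin at the centre of its underside.
- tee: Bystander: dark welded tee bracket, 50 x 70 mm foot, 40 mm high; origin at the centre of its underside.
There are look-alikes about, which are no part of the job. There is more than one size of the v_jig; the job needs the larger.

How it is judged:
On the way, in this order (a step that is already met when the one before it is completed fails the run):
1. the bush sits home in the V, within 2.5 mm, while the gate is still open (more than 0.8 rad) (x of bush in the frame of v_jig between -0.0025 and 0.0025 m and y of bush in the frame of v_jig between -0.0025 and 0.0025 m and angle between bush's own z axis and vertical below 0.05 rad and value of joint gate above 0.8 rad), for 0.2 s.
2. the gate is shut (under 0.08 rad) behind the bush (x of bush in the frame of v_jig between -0.0025 and 0.0025 m and y of bush in the frame of v_jig between -0.0025 and 0.0025 m and angle between bush's own z axis and vertical below 0.05 rad and value of joint gate below 0.08 rad), for 0.2 s.
At the end, for the whole second after the job is handed in: The bush stands upright (within 0.05 rad) and at rest, its axis within 2.5 mm along and across the V of the home position against both faces, and the gate is shut to less than 0.08 rad (all of step 2 and linear speed of bush below 0.01 m/s); the robot touches nothing.
It fails at once if the bush is lifted more than 12 mm off the bench (height (world z) of bush above 0.012 m).
It fails at once if the bush is tipped over (angle between bush's own z axis and vertical above 0.5 rad).
It fails at once if another loose thing is moved by more than 25 mm (distance of any of ring_spacer, hex_bolt, clamp_nut, tee from where it was at the start of the episode above 0.025 m).
It also fails if it takes over 45 s, if anything falls off the work surface, if the arm or the gripper's body presses on something with over 40 N, if the wrist force passes 120 N, or if a joint passes its speed limit or range.

## Working session

There is one attempt and no reset: what is moved stays moved. The work goes in short steps, Python scripts to look and compute and a tool call to move; the robot and the scene stay as the last step left them, time stands still between calls to the robot, and variables do not carry over. Pictures are saved under pics/ and viewed, and the job is handed in when it is done.

Besides the shell and the picture viewer there is one more tool, called as name(argument=value, ...) on one line, values as JSON. play_rows: Moves the arm, as the interface text tells. Scaled input: -1 to 1 covers 300 mm each way for a shift and pi rad each way for a turn. Its arguments: {"type":"object","properties":{"deltas":{"type":"array"},"force":{"type":"number"}},"required":["deltas"]}

```bash
mkdir -p pics; ls
cat > h.py <<'E'
import numpy as np, cv2
from plant import get_state, vision, r
from scipy.spatial.transform import Rotation as R
def snap(name,fn):
    cm=vision.camera_model(name); im=vision.snapshot(name)
    cv2.imwrite('pics/'+fn+'.png',im[:,:,::-1]); np.save('pics/'+fn+'.npy',im); np.save('pics/'+fn+'_cm.npy',cm,allow_pickle=True)
    return im,cm
def load(fn): return np.load('pics/'+fn+'.npy'),np.load('pics/'+fn+'_cm.npy',allow_pickle=True).item()
def K(cm):
    f=192/np.tan(np.radians(cm['vfov'])/2); return np.array([[f,0,cm['cx']],[0,f,cm['cy']],[0,0,1.]])
def ray(cm,uv):
    u=cv2.undistortPoints(np.array([[uv]],float),K(cm),np.array([cm['k1'],0,0,0.]))[0,0]
    M=np.array(cm['world_to_cam']); Rm=M[:3,:3]; o=-Rm.T@M[:3,3]
    d=Rm.T@np.array([u[0],-u[1],-1.]); return o,d/np.linalg.norm(d)
def onz(cm,uv,z):
    o,d=ray(cm,uv); return o+d*(z-o[2])/d[2]
def proj(cm,P):
    M=np.array(cm['world_to_cam']); p=M[:3,:3]@np.array(P,float)+M[:3,3]
    x,y=p[0]/-p[2],-p[1]/-p[2]; k=1+cm['k1']*(x*x+y*y); Km=K(cm)
    return np.array([Km[0,0]*x*k+cm['cx'],Km[1,1]*y*k+cm['cy']])
def tri(a,b):
    (o1,d1),(o2,d2)=a,b
    A=np.stack([d1,-d2],1); t=np.linalg.lstsq(A,o2-o1,rcond=None)[0]
    p,q=o1+t[0]*d1,o2+t[1]*d2; return (p+q)/2,np.linalg.norm(p-q)
E
python3 - <<'E'
from h import *
s=get_state(); print(s)
for n in ('scene','top','wrist'):
    im,cm=snap(n,n+'0'); print(n,cm)
E
```

```text
pics
{'clock': 0.0, 'q': array([ 1.15579729,  0.68998666, -0.19449485,  1.56633948,  0.15732147,
        0.90248597, -0.21508717]), 'qd': array([-0.00169039,  0.00134196,  0.00133548, -0.00105924, -0.00096198,
        0.00115677,  0.00122122]), 'joint_torque': array([ 7.05763614e-04, -5.27559865e+01, -1.26651898e+00, -1.53422731e+01,
       -5.26586152e-02,  6.55790194e-03,  1.37337061e-04]), 'tool_pos': array([ 0.27086459, -0.56259858,  0.25690905]), 'eef_rot': array([ 8.46749199e-01, -5.31991503e-01, -8.12871623e-04, -4.16748533e-04]), 'contact_force': array([ 0.09775847,  0.4208191 , -0.44954463]), 'moment': array([-0.01633054,  0.0130465 , -0.02002483]), 'opening': 0.999444982229291}
scene {'vfov': 51.94950518902682, 'cx': 245.924132402494, 'cy': 184.8034477700249, 'k1': 0.003293035639770697, 'world_to_cam': array([[ 0.68326651,  0.73001086, -0.01519896, -0.31080952],
       [-0.43110607,  0.42012673,  0.79852431,  0.10798114],
       [ 0.58931691, -0.53905256,  0.60177065, -1.29912013],
       [ 0.        ,  0.        ,  0.        ,  1.        ]])}
top {'vfov': 54.250026461666835, 'cx': 251.49307881048736, 'cy': 200.47353662523327, 'k1': -0.09673230849910457, 'world_to_cam': array([[ 0.01623498, -0.9997703 , -0.01399155,  0.01181316],
       [ 0.99273078,  0.0144485 ,  0.11948573, -0.45228117],
       [-0.11925613, -0.01582969,  0.99273733, -0.95086428],
       [ 0.        ,  0.        ,  0.        ,  1.        ]])}
wrist {'vfov': 59.78771961147344, 'cx': 251.81210228566462, 'cy': 188.8851342067336, 'k1': 0.012379940008469788, 'world_to_cam': array([[ 0.43480053, -0.90052542, -0.00157059, -0.6232257 ],
       [ 0.85391872,  0.41285   , -0.31682441,  0.04396155],
       [ 0.28595685,  0.13641426,  0.94848291, -0.39228952],
       [ 0.        ,  0.        ,  0.        ,  1.        ]])}
```

View pics/scene0.png

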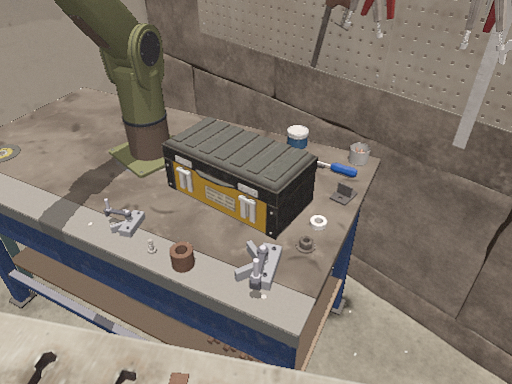

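View pics/top0.png

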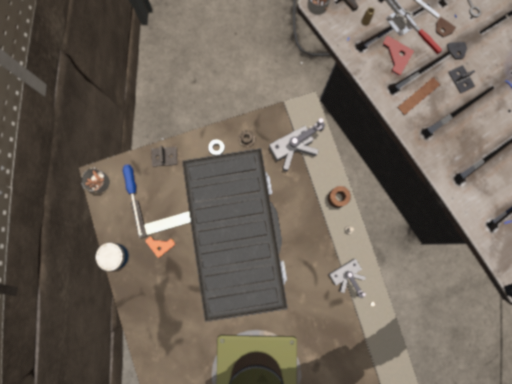

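View pics/wrist0.png

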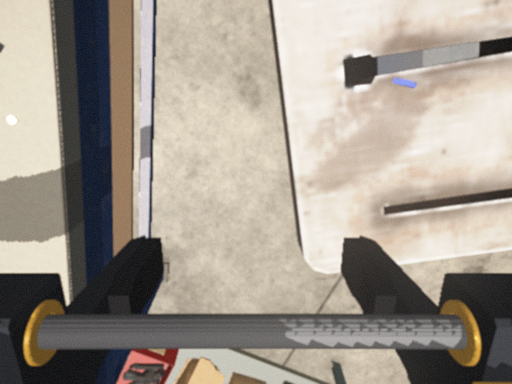

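Scene: the large jig with its gate is at about (262,265), with a smaller look-alike at (127,220). The bush is at (182,256), and the bolt is probably at (151,246). Ring at (318,222), nut at (306,243), tee at (343,192). In the top view the jig is at (298,145), the bush at (339,197) and the small jig at (350,278). I'll crop in close next.

Run:
```python
from h import *
a,ca=load('scene0'); b,cb=load('top0')
A=cv2.resize(a[190:310,90:340],None,fx=3.1,fy=3.1,interpolation=cv2.INTER_CUBIC)
B=cv2.resize(b[105:305,255:395],None,fx=3,fy=3,interpolation=cv2.INTER_CUBIC)
cv2.imwrite('pics/c1.png',A[:,:,::-1]);cv2.imwrite('pics/c2.png',B[:,:,::-1])
for n,uv,z in [('jig',(298,145),.03),('small',(350,275),.03),('bush',(339,197),.048),('edge?',(350,231),.03)]: print(n,onz(cb,uv,z))
for n,uv,z in [('bush',(182,247),.048),('jig',(262,262),.03),('small',(127,220),.03),('bolt',(151,246),.03)]: print(n,onz(ca,uv,z))
```

```text
jig [ 0.60179604 -0.10230601  0.03      ]
small [ 0.26332727 -0.23644729  0.03      ]
bush [ 0.46177143 -0.20558342  0.048     ]
edge? [ 0.37590584 -0.23733254  0.03      ]
bush [ 0.46429449 -0.20469626  0.048     ]
jig [ 0.60908072 -0.09503774  0.03      ]
small [ 0.27623396 -0.24066113  0.03      ]
bolt [ 0.39585819 -0.24600131  0.03      ]
```

View pics/c1.png

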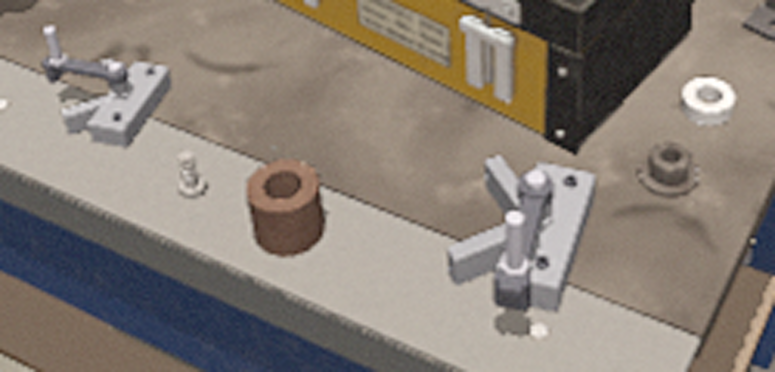

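View pics/c2.png

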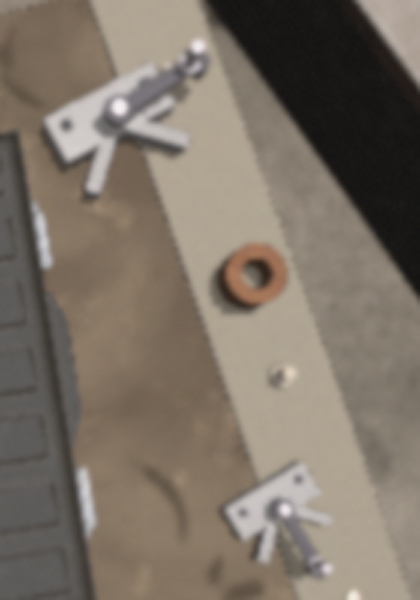

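Run:
```python
from h import *
a,ca=load('scene0'); b,cb=load('top0'); w,cw=load('wrist0')
o,d=ray(cw,(256,192)); s=get_state(); Rt=R.from_quat(s['eef_rot']).as_matrix()
print('cam rel tcp in tool',Rt.T@(o-s['tool_pos']),'axis',Rt.T@d); print(Rt)
print(ray(ca,(1,1))[0],ray(cb,(1,1))[0])
# toolbox corner near jig
for us,ut in [((274,229),(262,150)),((268,181),(262,150))]:
  print(tri(ray(ca,us),ray(cb,ut)))
B=cv2.resize(a[110:300,150:400],None,fx=3,fy=3,interpolation=cv2.INTER_CUBIC)
cv2.imwrite('pics/c3.png',B[:,:,::-1])
# shift
T=np.array([.50,-.19,.28]); print(Rt.T@(T-s['tool_pos'])/.3)
```

```text
cam rel tcp in tool [-0.00097937 -0.08323014 -0.12792225] axis [0.01266667 0.325557   0.94543757]
[[ 4.33950894e-01 -9.00936283e-01 -6.60189858e-04]
 [-9.00935465e-01 -4.33951391e-01  1.21597490e-03]
 [-1.38200622e-03  6.71150597e-05 -9.99999043e-01]]
[ 1.02451053 -0.51876547  0.69082281] [0.33540526 0.00329334 0.99816489]
(array([ 0.57562579, -0.01220142,  0.05420029]), np.float64(0.014544788376927933))
(array([ 0.54589306, -0.00883321,  0.17559694]), np.float64(0.009118947720742409))
[-0.78811145 -1.2269197  -0.07528899]
```

View pics/c3.png

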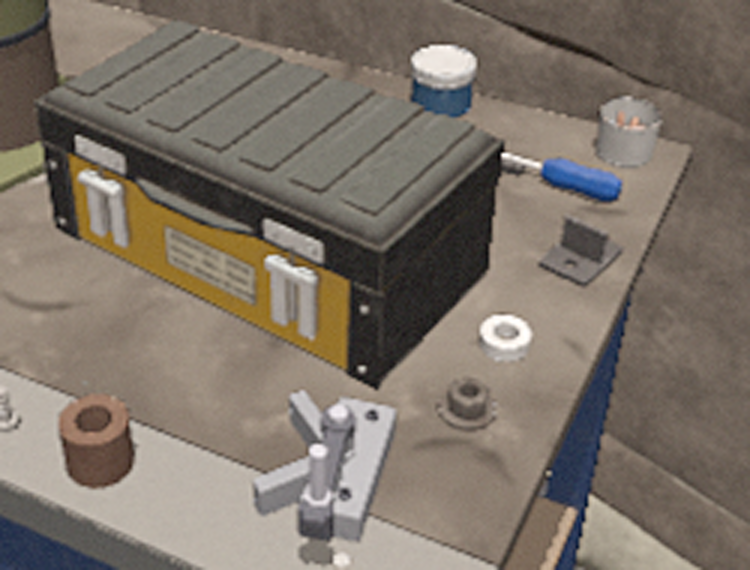

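Close crop: the large jig is the right one. The bush is the thick brown cylinder, not the small bolt beside it. I'll move the wrist camera over the pair.

play_rows(deltas=[[[-1,-0.1,-0.18,-0.03,0,0,0],[-1,-0.2,-0.36,-0.04,0,0,0],[-1,-0.3,-0.54,-0.04,0,0,0],[-1,-0.4,-0.72,-0.04,0,0,0],[-1,-0.42,-0.75,-0.04,0,0,0]]], force=10)

```text
clock: 0.78
tool_pos: [0.4224, -0.3465, 0.2693]
eef_rot: [0.849, -0.528, -0.001, -0.002]
contact_force: [-0.1, -1.0, -0.0]
opening: 0.998
```

play_rows(deltas=[[[-1,-0.1,-0.18,-0.03,0,0,0],[-1,-0.2,-0.36,-0.04,0,0,0],[-1,-0.3,-0.54,-0.04,0,0,0],[-1,-0.4,-0.72,-0.04,0,0,0],[-1,-0.42,-0.75,-0.04,0,0,0]]])

```text
clock: 1.4
tool_pos: [0.5707, -0.1296, 0.2821]
eef_rot: [0.851, -0.526, -0.001, -0.003]
contact_force: [0.8, -0.2, -0.4]
opening: 1.003
```

Run:
```python
from h import *
s=get_state(); print(s['clock'],s['tool_pos'],s['eef_rot'],s['contact_force'])
im,cm=snap('wrist','wrist1')
```

```text
1.4 [ 0.57066489 -0.12964705  0.28208605] [ 8.50751500e-01 -5.25557119e-01 -7.19786239e-04 -3.32886014e-03] [ 0.81463629 -0.16990111 -0.41317233]
```

View pics/wrist1.png

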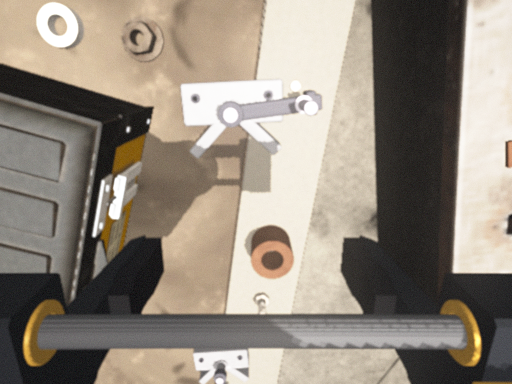

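Run:
```python
from h import *
a,ca=load('wrist1')
A=cv2.resize(a[70:170,170:330],None,fx=5,fy=5,interpolation=cv2.INTER_CUBIC)
cv2.imwrite('pics/c4.png',A[:,:,::-1])
A=cv2.resize(a[215:290,235:310],None,fx=6,fy=6,interpolation=cv2.INTER_CUBIC)
cv2.imwrite('pics/c5.png',A[:,:,::-1])
```

```text
(no output)
```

View pics/c4.png

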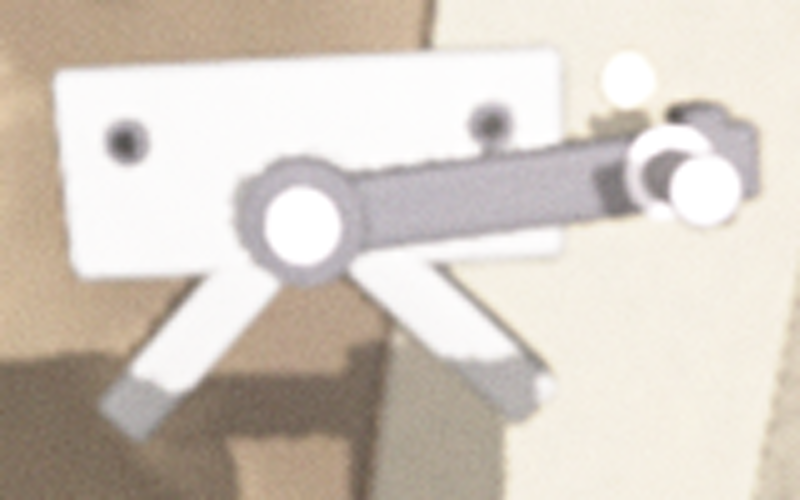

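View pics/c5.png

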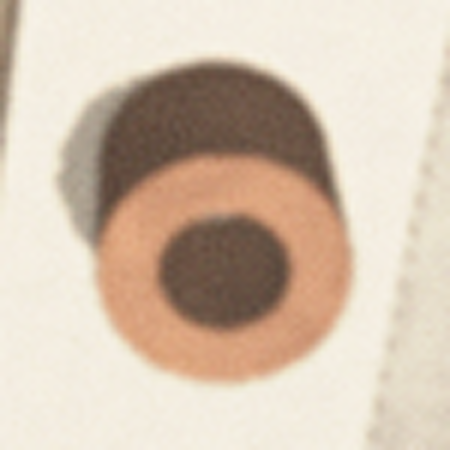

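Run:
```python
from h import *
a,cm=load('wrist1')
px=lambda x,y:(170+(x+.5)/5-.5,70+(y+.5)/5-.5)
P=lambda x,y,z:onz(cm,px(x,y),z)
TL,TR,BR,BL=[P(*c,.03) for c in [(53,70),(562,47),(563,257),(75,277)]]
print('sizes',*[np.linalg.norm(p-q) for p,q in((TL,TR),(BL,BR),(TL,BL),(TR,BR))])
yd=((TL-TR)+(BL-BR))/2; print('y ang',np.degrees(np.arctan2(yd[1],yd[0])))
h1,h2=P(127,142,.03),P(491,126,.03); y2=h1-h2; print('holes ang',np.degrees(np.arctan2(y2[1],y2[0])),np.linalg.norm(y2))
xd=((TL-BL)+(TR-BR))/2; print('x ang',np.degrees(np.arctan2(xd[1],xd[0])))
th=np.arctan2(yd[1],yd[0])-np.pi/2
L1,L2=P(280,283,.03),P(141,440,.03);R1,R2=P(350,270,.03),P(517,421,.03)
for n,(p,q) in {'L':(L1,L2),'R':(R1,R2)}.items():
  d=p-q; print(n,np.degrees(np.arctan2(d[1],d[0])))
A=np.stack([(L1-L2)[:2],-(R1-R2)[:2]],1); t=np.linalg.solve(A,(R2-L2)[:2]); ap=(L2+t[0]*(L1-L2))[:2]
ex=np.array([np.cos(th),np.sin(th)]); ey=np.array([-ex[1],ex[0]])
piv=P(302,226,.071); print('piv',piv,'apex',ap,'ex',ex,'th',np.degrees(th))
print('apex->piv in jig (want 9,0)', (piv[:2]-ap)@ex,(piv[:2]-ap)@ey)
c=(TL+TR+BR+BL)[:2]/4; print('block c rel piv',(c-piv[:2])@ex,(c-piv[:2])@ey)
print('origins', ap-.037*ex, piv[:2]-.046*ex)
for n,p in dict(TL=TL,TR=TR,BR=BR,BL=BL,L2=L2,R2=R2).items(): print(n,(p[:2]-(piv[:2]-.046*ex))@ex,(p[:2]-(piv[:2]-.046*ex))@ey)
pin=P(706,191,.11); v=pin[:2]-piv[:2]; print('pin',pin,np.linalg.norm(v),'gate',np.arctan2(-(v@ey),-(v@ex)))
# bush
hsv=cv2.cvtColor(a,cv2.COLOR_RGB2HSV); m=((hsv[...,0]<18)&(hsv[...,1]>90)&(hsv[...,2]>150)).astype(np.uint8); m[:, :235]=0;m[:,310:]=0;m[:215]=0;m[290:]=0
cs=cv2.findContours(m,cv2.RETR_EXTERNAL,cv2.CHAIN_APPROX_NONE)[0]; k=max(cs,key=cv2.contourArea)
Q=np.array([onz(cm,q[0],.048)[:2] for q in k]); cc,rr=cv2.minEnclosingCircle(Q.astype(np.float32)); print('bush',cc,rr,cv2.fitEllipse(k))
o=piv[:2]-.046*ex; print('bush in jig',(np.array(cc)-o)@ex,(np.array(cc)-o)@ey)
# cross-view heights vs scene/top
s,cs_=load('scene0'); 
print('proj scene: bush',proj(cs_,[*cc,.048]),'pin',proj(cs_,pin),'piv',proj(cs_,piv))
t,ct=load('top0'); print('proj top: bush',proj(ct,[*cc,.048]),'pin',proj(ct,pin),'piv',proj(ct,piv))
```

```text
sizes 0.11049383273302087 0.1100661610321272 0.044511916089559275 0.04474267264294374
y ang 119.06878962983646
holes ang 119.10267665448245 0.08012212531854851
x ang 28.85456166632865
L -15.890213946764748
R 74.58556788510505
piv [ 0.60374909 -0.08666497  0.071     ] apex [ 0.59750251 -0.09046246] ex [0.87403701 0.48585934] th 29.06878962983646
apex->piv in jig (want 9,0) 0.007304794239874315 0.00028418522611363113
block c rel piv 0.009143371674735742 -0.00022766967406172392
origins [ 0.56516314 -0.10843926] [ 0.56354339 -0.1090145 ]
TL 0.07739931732456957 0.05493578778150944
TR 0.07751389819415432 -0.055557985541954895
BR 0.03277284515531715 -0.055177291163765484
BL 0.032887426024901925 0.05488881022796404
L2 -0.005159530948476064 0.04350783823670867
R2 -0.004261948937873428 -0.04402331672689873
pin [ 0.64559548 -0.14799009  0.11      ] 0.07424210563279282 gate 1.6622453447137917
bush (0.4673316180706024, -0.20685531198978424) 0.02600816823542118 ((271.91497802734375, 258.7785339355469), (36.54390335083008, 40.65036392211914), 86.58031463623047)
bush in jig -0.1316295206045261 -0.03877109917425535
proj scene: bush [182.00873082 248.1971994 ] pin [256.43106043 258.60187156] piv [263.17175115 245.73831057]
proj top: bush [339.46607595 194.85670486] pin [319.95768637 119.46330061] piv [293.60772599 139.88874155]
```

Run:
```python
from h import *
a,ca=load('wrist1'); s,cs=load('scene0')
def T(n,uw,us): 
  p,g=tri(ray(ca,uw),ray(cs,us)); o=np.array([.5643,-.1088]); th=np.radians(29.07); ex=np.array([np.cos(th),np.sin(th)]); ey=np.array([-ex[1],ex[0]])
  print(n,p,'gap',g,'jig',(p[:2]-o)@ex,(p[:2]-o)@ey)
T('toolbox corner',(152,107),(276,192)); T('pin top',(311,108),(255.8,260.0)); T('bush top c',(271.9,258.8),(182,249)); T('piv',(230.2,115),(263,246))
T('latch bottom-ish',(128,195),(243,201))
st=get_state(); Rt=R.from_quat(st['eef_rot']).as_matrix(); print(st['tool_pos'],'tool x ang',np.degrees(np.arctan2(Rt[1,0],Rt[0,0])))
Z=cv2.resize(a[80:260,60:200],None,fx=3,fy=3); cv2.imwrite('pics/c6.png',Z[:,:,::-1])
```

```text
toolbox corner [ 0.59891477 -0.04369605  0.19257082] gap 0.0040275279778973026 jig 0.06188679957329411 0.040084047446229495
pin top [ 0.64531932 -0.14905972  0.10651843] gap 0.0005647451972903028 jig 0.051251751212246933 -0.07455355898449934
bush top c [ 0.46691636 -0.20724344  0.0456825 ] gap 0.0006853575455490009 jig -0.13294738917751234 -0.038725655582854186
piv [ 0.60354643 -0.08693404  0.070232  ] gap 6.0443610683989695e-05 jig 0.044926612652911195 4.2465490534852e-05
latch bottom-ish [ 0.48527523 -0.03122664  0.09320046] gap 0.0075030678949832555 jig -0.03137858957013849 0.10619757343935178
[ 0.57042961 -0.13011307  0.28197801] tool x ang -63.45399079492791
```

View pics/c6.png

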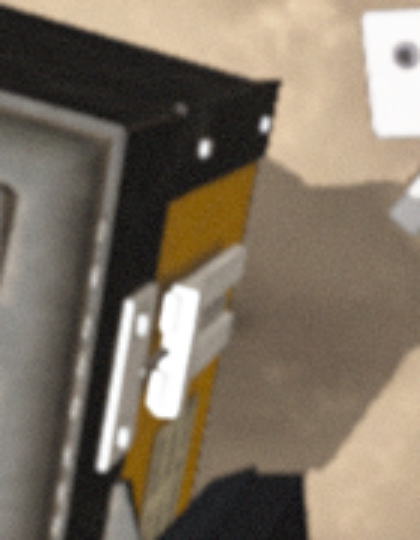

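Run:
```python
from h import *
a,ca=load('wrist1'); s,cs=load('scene0')
o=np.array([.5643,-.1088]); th=np.radians(29.07); ex=np.array([np.cos(th),np.sin(th)]); ey=np.array([-ex[1],ex[0]])
J=lambda p:((p[:2]-o)@ex,(p[:2]-o)@ey)
for u in [(152,107),(147,133),(130,213)]:
  p=onz(ca,u,0); print(p,J(p))
p,g=tri(ray(ca,(102,123)),ray(cs,(277,192)));print('top corner',p,g,J(p))
p,g=tri(ray(ca,(152,107)),ray(cs,(276,238)));print('bottom corner',p,g,J(p))
# latch plates: scene crop c3 latch bottom (312,337)->(254,222), wrist bottom edge crop (243,248)->(141,163)
p,g=tri(ray(ca,(141,163)),ray(cs,(254,222)));print('latch',p,g,J(p))
p,g=tri(ray(ca,(125,175)),ray(cs,(254,199)));print('latch top',p,g,J(p))
```

```text
[0.5615145  0.00184843 0.        ] (np.float64(0.05132701332893096), np.float64(0.09806309826065596))
[ 0.52970403 -0.00396751  0.        ] (np.float64(0.02069797349697888), np.float64(0.1084358135714708))
[ 0.42035812 -0.02201896  0.        ] (np.float64(-0.08364406878649991), np.float64(0.145787114957475))
top corner [ 0.56298769 -0.00293207  0.15022007] 0.0008262683884062043 (np.float64(0.05029188521970398), np.float64(0.09316902529156917))
bottom corner [0.56238755 0.00059821 0.00495231] 0.00034117874068476166 (np.float64(0.05148262674318239), np.float64(0.09654617936581712))
latch [ 0.50197684 -0.01642181  0.02903385] 0.0005651418127555202 (np.float64(-0.009587596121005385), np.float64(0.11102244352821507))
latch top [ 0.51456709 -0.02534583  0.11406806] 0.003775345951125657 (np.float64(-0.002919360104358165), np.float64(0.09710529406493892))
```

Heights from two views agree with the text: bush top 46 mm, pin 107 mm, pivot 70 mm. The jig yaw is 29.07° and its origin is about (0.564, -0.109). The toolbox is close on the jig's +y side, so I'll turn the jaws along the jig's x axis to keep the long side of the gripper clear of it.

play_rows(deltas=[[[-1,0.015,0.085,0.05,0,0,0.059],[-1,0.03,0.17,0.1,0,0,0.118],[-1,0.045,0.25,0.15,0,0,0.177],[-1,0.06,0.34,0.2,0,0,0.236],[-1,0.075,0.42,0.27,0,0,0.295]]])

```text
clock: 2.08
tool_pos: [0.4657, -0.2094, 0.2003]
eef_rot: [-0.521, 0.853, 0.001, 0.002]
contact_force: [-0.4, 0.2, 0.2]
opening: 0.997
```

play_rows(deltas=[[[-1,0,0,0,0,0,0.059],[-1,0,0,0,0,0,0.118],[-1,0,0,0,0,0,0.177],[-1,0,0,0,0,0,0.191],[-1,0,0,0,0,0,0.191]]])

```text
clock: 2.7
tool_pos: [0.4649, -0.2105, 0.2003]
eef_rot: [-0.246, 0.969, 0.001, 0.001]
contact_force: [-0.2, 0.1, 0.8]
opening: 1.003
```

```bash
cat >> h.py <<'E'
O=np.array([.5643,-.1088]); TH=np.radians(29.07); EX=np.array([np.cos(TH),np.sin(TH)]); EY=np.array([-EX[1],EX[0]])
def J(p): p=np.array(p)[:2]-O; return np.array([p@EX,p@EY])
def W(x,y): return O+x*EX+y*EY
def go(xy,z,ang=-150.93):
    s=get_state(); Rt=R.from_quat(s['eef_rot']); 
    tgt=np.array([*xy,z]); dl=Rt.as_matrix().T@(tgt-s['tool_pos'])/.3
    a=np.radians(ang); x=np.array([np.cos(a),np.sin(a),0]); zz=np.array([0,0,-1.]); G=R.from_matrix(np.stack([x,np.cross(zz,x),zz],1))
    rv=(Rt.inv()*G).as_rotvec()/np.pi
    print('clk',s['clock'],'pos',s['tool_pos'].round(4),'jig',J(s['tool_pos']).round(4),'F',s['contact_force'].round(1),'open',round(s['opening'],3)); print('delta',dl.round(4),'turn',rv.round(4))
E
python3 - <<'E'
from h import *
s=get_state(); im,cm=snap('wrist','wrist2')
hsv=cv2.cvtColor(im,cv2.COLOR_RGB2HSV); m=((hsv[...,0]<18)&(hsv[...,1]>90)&(hsv[...,2]>150)).astype(np.uint8)
cs=cv2.findContours(m,cv2.RETR_EXTERNAL,cv2.CHAIN_APPROX_NONE)[0]
for k in sorted(cs,key=cv2.contourArea)[-2:]:
  Q=np.array([onz(cm,q[0],.048)[:2] for q in k]); cc,rr=cv2.minEnclosingCircle(Q.astype(np.float32)); print('bush?',cc,rr,cv2.contourArea(k),J(cc))
go((.467,-.207),.035)
E
```

```text
bush? (0.18637116253376007, -0.17818580567836761) 9.999999747378752e-05 0.0 [-0.36403294  0.12298218]
bush? (0.4664181172847748, -0.20771536231040955) 0.026262693107128143 1447.0 [-0.13361216 -0.03889604]
clk 2.75 pos [ 0.4652 -0.2103  0.2003] jig [-0.136  -0.0405] F [ 0.  -0.4  0.8] open 1.0
delta [-0.009   0.0053  0.5511] turn [ 0.0008  0.0009 -0.0031]
```

View pics/wrist2.png

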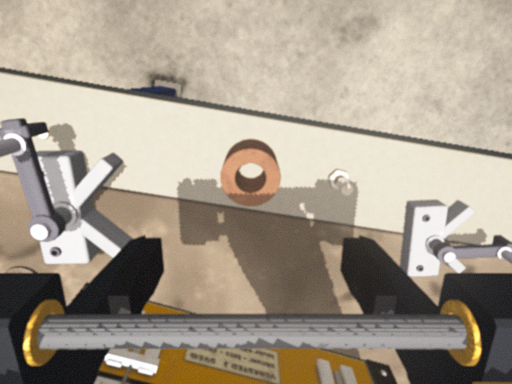

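play_rows(deltas=[[[-0.6,-0.009,0.007,0.15,0,0,0],[-0.6,-0.009,0.007,0.3,0,0,0],[-0.6,-0.009,0.007,0.42,0,0,0],[-0.6,-0.009,0.007,0.5,0,0,0],[-0.6,-0.009,0.007,0.55,0,0,0]]], force=8)

```text
clock: 3.38
tool_pos: [0.4664, -0.2067, 0.0342]
eef_rot: [-0.247, 0.969, 0.002, 0.001]
contact_force: [0.3, 0.5, 0.1]
opening: 0.798
```

Run:
```python
from h import *
im,cm=snap('scene','scene1'); cv2.imwrite('pics/scene1c.png',cv2.resize(im[30:330,60:440],None,fx=2,fy=2)[:,:,::-1])
go((.4667,-.2075),.035)
```

```text
clk 3.425 pos [ 0.466  -0.2065  0.0332] jig [-0.1334 -0.0376] F [ 0.3  0.6 -0.6] open 0.803
delta [-0.0005 -0.0041 -0.0059] turn [ 0.0014  0.0006 -0.0029]
```

View pics/scene1c.png

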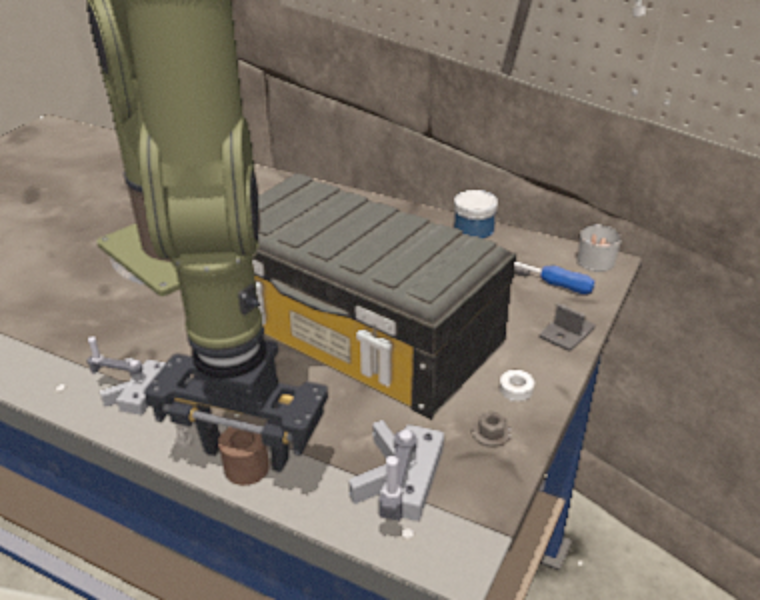

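Bush straddled between the fingers at about (245,455) in this crop. The forearm stays clear of the toolbox.

play_rows(deltas=[[[1,0,-0.003,0,0,0,-0.003],[1,0,-0.003,0,0,0,-0.003],[1,0,-0.003,0,0,0,-0.003],[1,0,-0.003,0,0,0,-0.003]]], force=8)

```text
clock: 3.92
tool_pos: [0.4667, -0.2076, 0.0339]
eef_rot: [-0.251, 0.968, 0.002, 0.001]
contact_force: [-0.9, -0.2, 3.7]
opening: 0.598
```

Run:
```python
from h import *
go(W(-.05,0),.0345)
```

```text
clk 3.925 pos [ 0.4667 -0.2076  0.0339] jig [-0.1333 -0.0389] F [-0.9 -0.2  3.7] open 0.598
delta [-0.2777  0.1295 -0.0009] turn [0.0011 0.0007 0.0002]
```

play_rows(deltas=[[[1,-0.07,0.03,0,0,0,0],[1,-0.14,0.065,0,0,0,0],[1,-0.21,0.1,0,0,0,0],[1,-0.27,0.13,0,0,0,0],[1,-0.278,0.13,0,0,0,0]]])

```text
clock: 4.55
tool_pos: [0.5214, -0.1308, 0.0345]
eef_rot: [-0.253, 0.968, 0.003, 0.001]
contact_force: [-0.5, 1.5, 1.8]
opening: 0.598
```

Run:
```python
from h import *
im,cm=snap('scene','scene2'); cv2.imwrite('pics/scene2c.png',cv2.resize(im[180:300,150:310],None,fx=4,fy=4)[:,:,::-1])
im,cm=snap('wrist','wrist3')
go(W(-.05,0),.034)
```

```text
clk 4.65 pos [ 0.5209 -0.1324  0.0344] jig [-0.0493  0.0005] F [1.4 2.3 0.6] open 0.601
delta [ 0.0022 -0.0016  0.0015] turn [0.0012 0.001  0.0005]
```

View pics/scene2c.png

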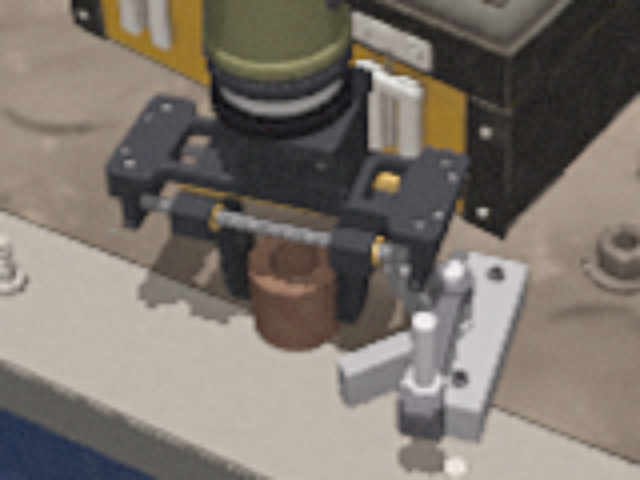

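View pics/wrist3.png

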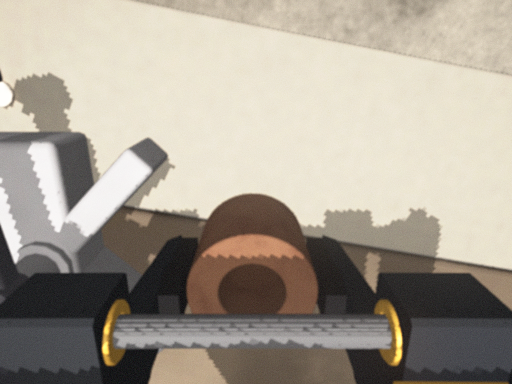

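play_rows(deltas=[[[-0.5,0,0,0,0,0,0],[-0.5,0,0,0,0,0,0],[-0.5,0,0,-0.1,0,0,0],[-0.5,0,0,-0.2,0,0,0],[-0.5,0,0,-0.27,0,0,0]]])

```text
clock: 5.28
tool_pos: [0.5207, -0.1337, 0.1166]
eef_rot: [-0.251, 0.968, 0.002, 0.001]
contact_force: [-0.2, 0.8, -0.5]
opening: 0.752
```

Run:
```python
from h import *
go(W(-.110,0),.115)
go(W(-.110,0),.03)
```

```text
clk 5.275 pos [ 0.5207 -0.1337  0.1166] jig [-0.0502 -0.0006] F [-0.2  0.8 -0.5] open 0.752
delta [0.1995 0.002  0.0047] turn [0.0008 0.0011 0.0001]
clk 5.275 pos [ 0.5207 -0.1337  0.1166] jig [-0.0502 -0.0006] F [-0.2  0.8 -0.5] open 0.752
delta [0.2005 0.0012 0.2881] turn [0.0008 0.0011 0.0001]
```

play_rows(deltas=[[[1,0.1,0,0,0,0,0],[1,0.18,0,0,0,0,0],[1,0.2,0.002,0,0,0,0],[1,0.2,0.002,0,0,0,0],[1,0.2,0.002,0,0,0,0]]], force=30)

```text
clock: 5.9
tool_pos: [0.4691, -0.1618, 0.1163]
eef_rot: [-0.252, 0.968, 0.002, 0.002]
contact_force: [0.7, -0.1, -0.1]
opening: 0.203
```

```bash
cat >> h.py <<'E'
def bush(fn,z=.048):
    im,cm=load(fn); hsv=cv2.cvtColor(im,cv2.COLOR_RGB2HSV); m=((hsv[...,0]<18)&(hsv[...,1]>85)&(hsv[...,2]>110)).astype(np.uint8)
    k=max(cv2.findContours(m,cv2.RETR_EXTERNAL,cv2.CHAIN_APPROX_NONE)[0],key=cv2.contourArea)
    Q=np.array([onz(cm,q[0],z)[:2] for q in k]); cc,rr=cv2.minEnclosingCircle(Q.astype(np.float32)); print('bush',cc,'r',rr,'area',cv2.contourArea(k),'box',cv2.boundingRect(k),'jig',J(cc))
E
python3 - <<'E'
from h import *
snap('wrist','wrist4'); bush('wrist4')
go(W(-.110,0),.03)
E
```

```text
bush (0.5213897824287415, -0.1312183141708374) r 0.02720506489276886 area 4996.0 box (117, 174, 83, 78) jig [-0.04839724  0.00125492]
clk 5.95 pos [ 0.469  -0.1618  0.1163] jig [-0.109 -0.   ] F [-0.2 -0.2 -0.4] open 0.16
delta [ 0.0046 -0.0007  0.2876] turn [0.0008 0.0014 0.0005]
```

View pics/wrist4.png

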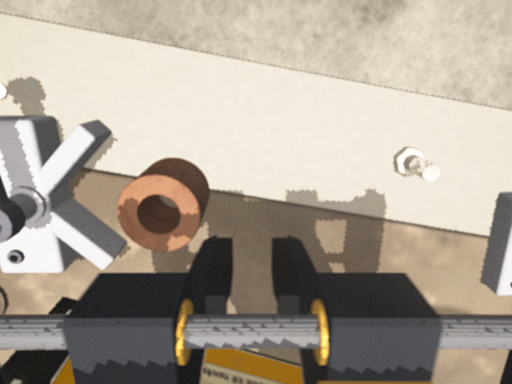

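play_rows(deltas=[[[1,0.004,0,0,0,0,0],[1,0.004,0,0.08,0,0,0],[1,0.004,0,0.16,0,0,0],[1,0.004,0,0.24,0,0,0],[1,0.004,0,0.285,0,0,0]]])

```text
clock: 6.58
tool_pos: [0.4682, -0.1617, 0.0297]
eef_rot: [-0.252, 0.968, 0.002, 0.001]
contact_force: [0.5, 0.2, -0.2]
opening: 0.005
```

Run:
```python
from h import *
go(W(-.044,0),.03)
```

```text
clk 6.575 pos [ 0.4682 -0.1617  0.0297] jig [-0.1097  0.0005] F [ 0.5  0.2 -0.2] open 0.005
delta [-2.19e-01 -2.10e-03 -2.00e-04] turn [0.001  0.0012 0.0006]
```

play_rows(deltas=[[[1,-0.02,-0.002,-0.028,0,0,0],[1,-0.06,-0.002,-0.028,0,0,0],[1,-0.1,-0.002,-0.028,0,0,0],[1,-0.14,-0.002,-0.028,0,0,0],[1,-0.17,-0.002,-0.028,0,0,0]]])

```text
clock: 7.2
tool_pos: [0.5138, -0.1369, 0.0386]
eef_rot: [-0.252, 0.968, 0.002, 0.002]
contact_force: [-1.9, -1.9, 0.7]
opening: 0.004
```

Run:
```python
from h import *
go(W(-.044,0),.038); snap('wrist','wrist5'); bush('wrist5')
```

```text
clk 7.2 pos [ 0.5138 -0.1369  0.0386] jig [-0.0578  0.    ] F [-1.9 -1.9  0.7] open 0.004
delta [-0.046  -0.0002  0.0021] turn [0.0009 0.0013 0.0008]
bush (0.5515633821487427, -0.11397331953048706) r 0.025791550055146217 area 3763.5 box (87, 236, 117, 77) jig [-0.01364575  0.00166682]
```

View pics/wrist5.png

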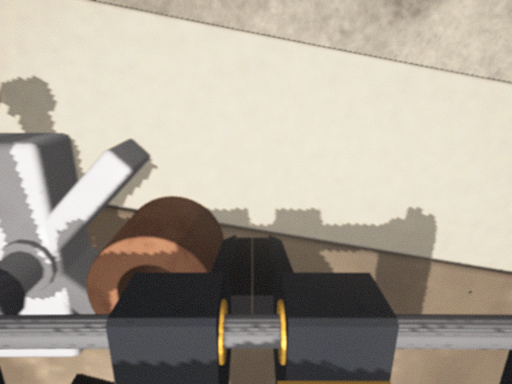

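play_rows(deltas=[[[1,-0.012,0,0,0,0,0],[1,-0.024,0,0,0,0,0],[1,-0.034,0,0,0,0,0],[1,-0.042,0,0,0,0,0],[1,-0.047,0,0,0,0,0]]])

```text
clock: 7.88
tool_pos: [0.5243, -0.1331, 0.0386]
eef_rot: [-0.251, 0.968, 0.0, -0.0]
contact_force: [-8.7, -9.4, 7.3]
opening: 0.006
```

Run:
```python
from h import *
go(W(-.044,0),.038); f=get_state()['contact_force'][:2]; print(f@EX,f@EY)
```

```text
clk 7.875 pos [ 0.5243 -0.1331  0.0386] jig [-0.0467 -0.0018] F [-8.7 -9.4  7.3] open 0.006
delta [-0.0092  0.006   0.0022] turn [ 0.0002 -0.0001 -0.0002]
-12.206876778758389 -3.9908624714955216
```

Run:
```python
from h import *
im,cm=snap('scene','scene3'); cv2.imwrite('pics/scene3c.png',cv2.resize(im[190:300,190:320],None,fx=5,fy=5,interpolation=cv2.INTER_CUBIC)[:,:,::-1])
im,cm=snap('wrist','wrist6'); bush('wrist6')
im,cm=snap('top','top3'); cv2.imwrite('pics/top3c.png',cv2.resize(im[100:220,250:370],None,fx=5,fy=5,interpolation=cv2.INTER_CUBIC)[:,:,::-1])
```

```text
bush (0.5616514086723328, -0.10914202034473419) r 0.02564471773803234 area 3434.0 box (88, 240, 115, 73) jig [-0.00248112  0.00098796]
```

View pics/scene3c.png

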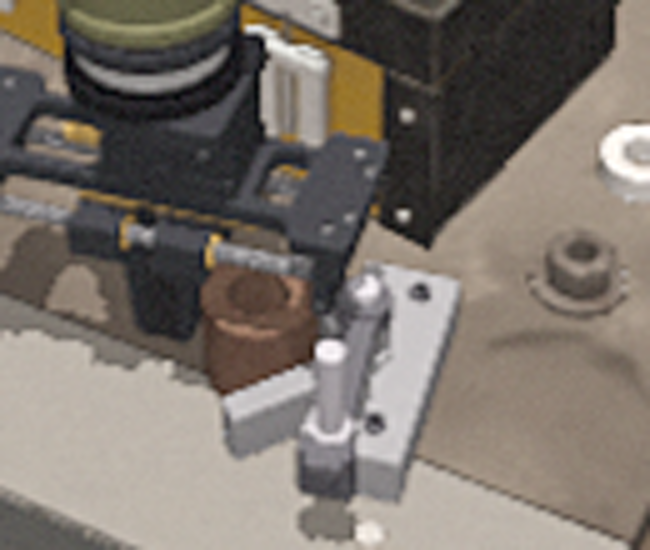

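View pics/wrist6.png

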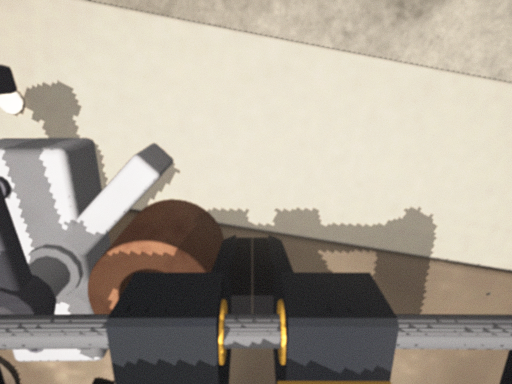

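View pics/top3c.png

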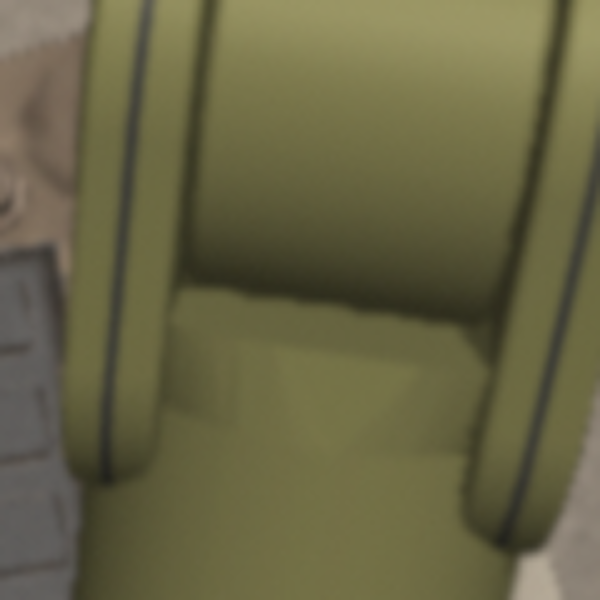

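Pushing meets about 12 N, and the bush reads roughly home, though the gripper body's front end is close to the pivot screw. I'll back off, lift, and measure bush and jig together in one picture.

play_rows(deltas=[[[1,0.05,0,0,0,0,0],[1,0.1,0,-0.05,0,0,0],[1,0.12,0,-0.25,0,0,0],[1,0.05,-0.1,-0.45,0,0,0],[1,0.0,-0.1,-0.6,0,0,0]]])

```text
clock: 8.65
tool_pos: [0.5395, -0.1611, 0.2218]
eef_rot: [-0.25, 0.968, -0.001, 0.001]
contact_force: [0.7, 0.1, 0.1]
opening: 0.004
```

play_rows(deltas=[[[1,0,0,-0.1,0,0,0],[1,0,0,-0.1,0,0,0]]])

```text
clock: 8.9
tool_pos: [0.5407, -0.1616, 0.2551]
eef_rot: [-0.25, 0.968, -0.002, 0.004]
contact_force: [0.3, 0.7, -0.7]
opening: 0.003
```

Run:
```python
from h import *
im,cm=snap('wrist','wrist7'); bush('wrist7'); go(W(-.1,0),.11)
cv2.imwrite('pics/w7.png',cv2.resize(im[40:300,20:300],None,fx=2.2,fy=2.2,interpolation=cv2.INTER_CUBIC)[:,:,::-1])
```

```text
bush (0.5582466125488281, -0.10833883285522461) r 0.027202468365430832 area 1741.5 box (191, 173, 50, 47) jig [-0.00506675  0.00334428]
clk 8.95 pos [ 0.5395 -0.1609  0.2532] jig [-0.0471 -0.0335] F [-0.   1.2  0.2] open 0.006
delta [0.1788 0.1124 0.4762] turn [-0.0008  0.0014 -0.0009]
```

View pics/wrist7.png

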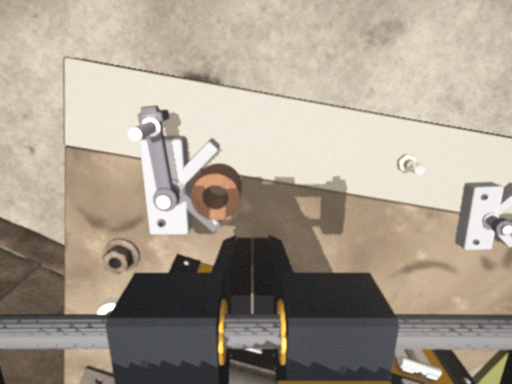

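Run:
```python
from h import *
im,cm=load('wrist7')
cv2.imwrite('pics/w7.png',cv2.resize(im[125:240,120:250],None,fx=6,fy=6,interpolation=cv2.INTER_CUBIC)[:560,:,::-1])
```

```text
(no output)
```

View pics/w7.png

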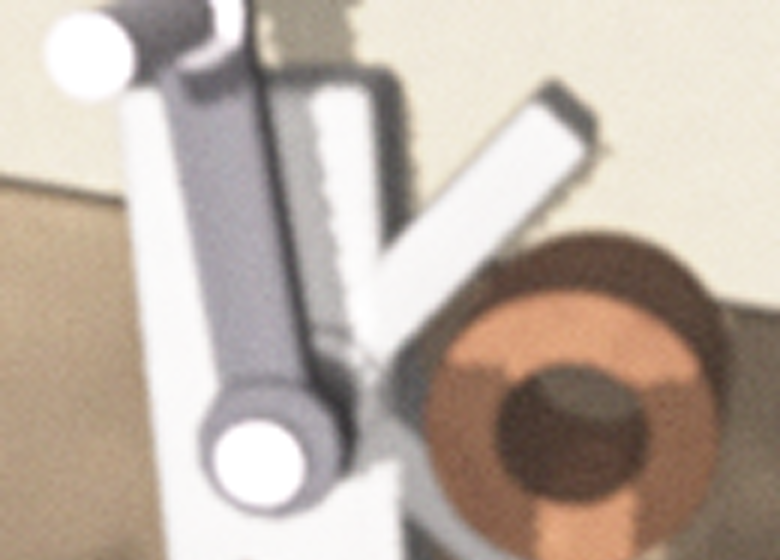

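Run:
```python
from h import *
im,cm=load('wrist7')
px=lambda x,y:(120+(x+.5)/6-.5,125+(y+.5)/6-.5)
b=onz(cm,px(572,433),.048); p=onz(cm,px(259,463),.071); q=onz(cm,px(92,56),.11)
print(J(b),J(p),'diff bush-piv',J(b)-J(p)); v=J(q)-J(p); print('pin',J(q),np.linalg.norm(v),'gate',np.arctan2(-v[1],-v[0]))
e=[onz(cm,px(*c),.048) for c in ((424,433),(720,433))]; print('dia',np.linalg.norm(e[0]-e[1]))
# block long edges for angle: left edge of block top z=.03
for c1,c2 in [((130,105),(165,540)),((370,80),(383,240))]:
  d=onz(cm,px(*c1),.03)-onz(cm,px(*c2),.03); print(np.degrees(np.arctan2(d[1],d[0]))+90)
c=[onz(cm,px(*k),.03) for k in ((590,143),(540,98))]; print('arm tip',[J(k) for k in c])
```

```text
[-0.00472939  0.00330563] [0.04470862 0.00048819] diff bush-piv [-0.04943801  0.00281744]
pin [ 0.05101234 -0.07320884] 0.07396613008274529 gate 1.6561242149565008
dia 0.05264883657364843
27.612353092526703
29.804170343706048
arm tip [array([-0.00768761, -0.04528455]), array([ 0.00091673, -0.0533635 ])]
```

The bush is touching only the +y face: relative to home it sits about -3.4 mm in x and +2.8 mm in y. I'll turn the tool 30° and push it along that face, towards -y, into the V.

Run:
```python
from h import *
go(W(-.056,.033),.12,179.07)
```

```text
clk 8.95 pos [ 0.5395 -0.1609  0.2532] jig [-0.0471 -0.0335] F [-0.   1.2  0.2] open 0.006
delta [0.0323 0.2227 0.4432] turn [-0.0005  0.0015  0.1658]
```

play_rows(deltas=[[[1,0.03,0.1,0.1,0,0,0.055],[1,0.03,0.2,0.2,0,0,0.11],[1,0.032,0.223,0.3,0,0.001,0.166],[1,0.032,0.223,0.4,0,0.001,0.166],[1,0.032,0.223,0.443,0,0.001,0.166]]])

```text
clock: 9.57
tool_pos: [0.4973, -0.1064, 0.1178]
eef_rot: [0.008, 1.0, 0.0, -0.001]
contact_force: [0.0, -0.1, 0.5]
opening: 0.009
```

Run:
```python
from h import *
go(W(-.056,.033),.043,179.07);snap('wrist','wrist8')
```

```text
clk 9.575 pos [ 0.4973 -0.1064  0.1178] jig [-0.0574  0.0347] F [ 0.  -0.1  0.5] open 0.009
delta [-0.0076 -0.0026  0.2495] turn [ 0.0001 -0.0009 -0.0001]
```

View pics/wrist8.png

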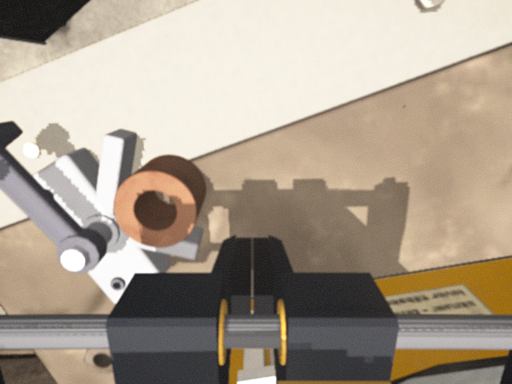

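play_rows(deltas=[[[1,-0.003,-0.003,0.08,0,0,0],[1,-0.003,-0.003,0.16,0,0,0],[1,-0.003,-0.003,0.22,0,0,0],[1,-0.003,-0.003,0.245,0,0,0],[1,-0.003,-0.003,0.248,0,0,0]]])

```text
clock: 10.25
tool_pos: [0.498, -0.1077, 0.0432]
eef_rot: [0.009, 1.0, 0.0, -0.002]
contact_force: [0.7, 0.7, -0.4]
opening: 0.007
```

Run:
```python
from h import *
go(W(-.0394,.0225),.043,179.07)
```

```text
clk 10.25 pos [ 0.498  -0.1077  0.0432] jig [-0.0574  0.0331] F [ 0.7  0.7 -0.4] open 0.007
delta [-0.0697 -0.0006  0.0003] turn [ 0.0001 -0.001  -0.0004]
```

play_rows(deltas=[[[1,-0.03,0,0,0,0,0],[1,-0.05,0,0,0,0,0],[1,-0.06,-0.002,0,0,0,0],[1,-0.067,-0.004,0,0,0,0],[1,-0.072,-0.005,0,0,0,0]]])

```text
clock: 10.88
tool_pos: [0.5187, -0.1095, 0.0431]
eef_rot: [0.009, 1.0, 0.0, -0.002]
contact_force: [-3.2, 0.6, 2.0]
opening: 0.002
```

Run:
```python
from h import *
go(W(-.0394,.0225),.043,179.07); im,cm=snap('wrist','wrist9')
```

```text
clk 10.875 pos [ 0.5187 -0.1095  0.0431] jig [-0.0402  0.0216] F [-3.2  0.6  2. ] open 0.002
delta [-0.0008  0.0041  0.0004] turn [ 0.0003 -0.0015 -0.0004]
```

View pics/wrist9.png

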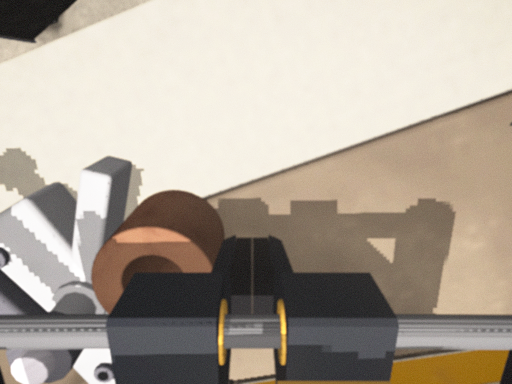

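play_rows(deltas=[[[1,-0.004,-0.001,0,0,0,0],[1,-0.008,-0.002,0,0,0,0],[1,-0.01,-0.002,0,0,0,0],[1,-0.01,-0.002,0,0,0,0]]])

```text
clock: 11.42
tool_pos: [0.5215, -0.1109, 0.0431]
eef_rot: [0.009, 1.0, -0.0, -0.002]
contact_force: [-4.5, -2.3, 3.1]
opening: 0.002
```

Run:
```python
from h import *
go(W(-.0394,.0225),.043,179.07)
```

```text
clk 11.425 pos [ 0.5215 -0.1109  0.0431] jig [-0.0384  0.0189] F [-4.5 -2.3  3.1] open 0.002
delta [0.0087 0.0087 0.0004] turn [-0.     -0.0015 -0.0007]
```

play_rows(deltas=[[[1,-0.004,0,0,0,0,0],[1,-0.008,0,0,0,0,0],[1,-0.008,0,0,0,0,0]]])

```text
clock: 11.8
tool_pos: [0.5216, -0.1111, 0.0431]
eef_rot: [0.01, 1.0, 0.0, -0.004]
contact_force: [-8.7, -1.9, 6.0]
opening: 0.005
```

The tool has stopped moving while the force rises, so the bush appears seated. I'll back off and check.

play_rows(deltas=[[[1,0.04,0.0,0,0,0,0],[1,0.08,0.0,-0.03,0,0,0],[1,0.1,0,-0.2,0,0,0],[1,0.1,-0.1,-0.4,0,0,0],[1,0.1,-0.15,-0.45,0,0,0]]])

```text
clock: 12.42
tool_pos: [0.4933, -0.1573, 0.1819]
eef_rot: [0.01, 1.0, -0.001, -0.001]
contact_force: [-0.5, -0.0, -0.2]
opening: 0.005
```

play_rows(deltas=[[[1,0,0,0,0,0,0]]])

```text
clock: 12.55
tool_pos: [0.4942, -0.1586, 0.1837]
eef_rot: [0.011, 1.0, -0.002, 0.001]
contact_force: [1.4, 0.7, -1.0]
opening: 0.003
```

Run:
```python
from h import *
im,cm=snap('wrist','wrist10'); bush('wrist10'); go(W(-.1,0),.11)
cv2.imwrite('pics/w10.png',cv2.resize(im[90:290,30:230],None,fx=3,fy=3,interpolation=cv2.INTER_CUBIC)[:,:,::-1])
```

```text
bush (0.5632146000862122, -0.10951454192399979) r 0.02664024569094181 area 2442.5 box (145, 209, 60, 55) jig [-1.29584862e-03 -9.71570234e-05]
clk 12.6 pos [ 0.4939 -0.1573  0.1828] jig [-0.0851 -0.0082] F [-0.5  0.1 -0. ] open 0.005
delta [ 0.0567 -0.001   0.2428] turn [-5.00e-04  1.00e-04 -1.68e-01]
```

View pics/wrist10.png

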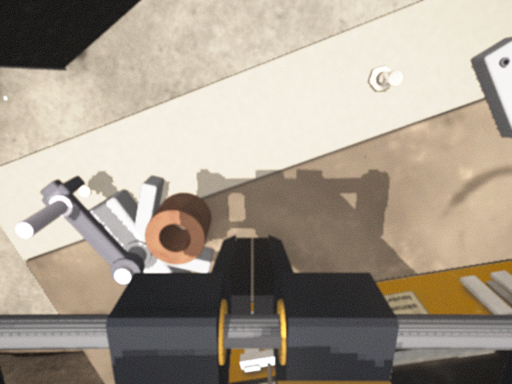

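Run:
```python
from h import *
im,cm=load('wrist10')
cv2.imwrite('pics/w10.png',cv2.resize(im[165:285,100:220],None,fx=5,fy=5,interpolation=cv2.INTER_CUBIC)[:,:,::-1])
```

```text
(no output)
```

View pics/w10.png

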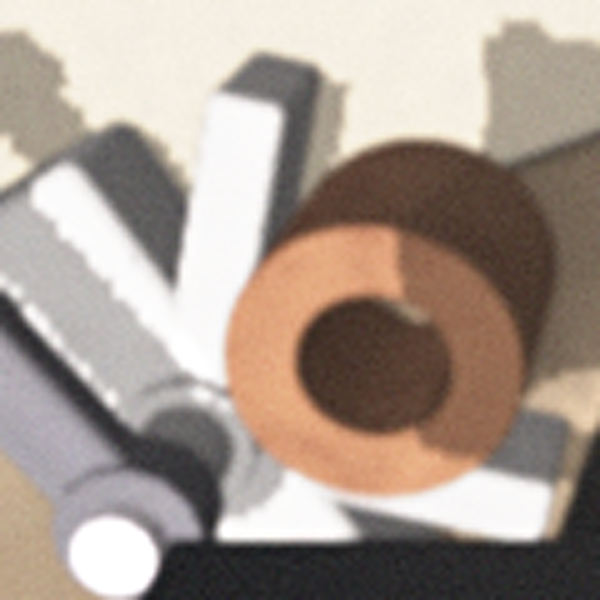

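Run:
```python
from h import *
im,cm=load('wrist10')
px=lambda x,y:(100+(x+.5)/5-.5,165+(y+.5)/5-.5)
b=onz(cm,px(375,360),.048); b2=onz(cm,px(375,365),.048);p=onz(cm,px(114,556),.071)
print(J(b),J(b2),J(p),'bush-piv',J(b)-J(p))
for c in [(212,95),(285,105),(548,480),(545,540)]: print(J(onz(cm,px(*c),.03)))
```

```text
[-0.00150686 -0.00026388] [-0.00095952  0.00053647] [0.04536073 0.00080914] bush-piv [-0.04686759 -0.00107302]
[ 0.00256536 -0.05225816]
[-0.00750348 -0.0442504 ]
[-0.00721732  0.04281688]
[0.00037512 0.05364804]
```

The bush sits at (-46.6, -0.7) mm from the pivot against an ideal (-46, 0), so it is home. Next I'll go above the gate pin.

Run:
```python
from h import *
print(W(.0517,-.0733)); go(W(.0517,-.0733),.17,179.07)
```

```text
[ 0.64510203 -0.14774628]
clk 12.6 pos [ 0.4939 -0.1573  0.1828] jig [-0.0851 -0.0082] F [-0.5  0.1 -0. ] open 0.005
delta [-0.5034  0.0422  0.043 ] turn [-0.0005  0.0002 -0.0013]
```

play_rows(deltas=[[[0,-0.15,0.01,0,0,0,0],[0,-0.3,0.025,0.02,0,0,0],[0,-0.42,0.035,0.04,0,0,0],[0,-0.5,0.042,0.043,0,0,0],[0,-0.503,0.042,0.043,0,0,0]]], force=8)

```text
clock: 13.22
tool_pos: [0.6455, -0.1453, 0.1676]
eef_rot: [0.009, 1.0, 0.0, -0.001]
contact_force: [-0.1, -0.3, 0.1]
opening: 0.497
```

Run:
```python
from h import *
im,cm=snap('wrist','wrist11');  go(W(.0517,-.0733),.098,179.07)
print(proj(cm,[*W(.0517,-.0733),.11]),proj(cm,[*W(-.0007,.0003),.048]))
bush('wrist11')
```

```text
clk 13.275 pos [ 0.6442 -0.1463  0.1681] jig [ 0.0517 -0.0716] F [-0.  -0.1  0.3] open 0.502
delta [-0.0035 -0.0049  0.2337] turn [ 0.     -0.0007 -0.0008]
[252.3929997  215.76090251] [353.24136592 228.29880475]
bush (0.5621141791343689, -0.10941893607378006) r 0.02660396322607994 area 2812.5 box (323, 198, 65, 58) jig [-0.00221119  0.00052108]
```

View pics/wrist11.png

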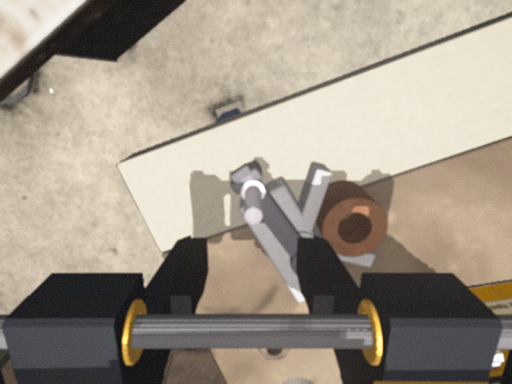

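play_rows(deltas=[[[0,-0.004,-0.004,0.07,0,0,0],[0,-0.004,-0.004,0.14,0,0,0],[0,-0.004,-0.004,0.2,0,0,0],[0,-0.004,-0.004,0.23,0,0,0],[0,-0.004,-0.004,0.23,0,0,0]]])

```text
clock: 13.9
tool_pos: [0.6447, -0.1475, 0.0982]
eef_rot: [0.009, 1.0, 0.0, -0.002]
contact_force: [0.1, 0.2, 0.4]
opening: 0.5
```

play_rows(deltas=[[[1,0,0,0,0,0,0],[1,0,0,0,0,0,0],[1,0,0,0,0,0,0],[1,0,0,0,0,0,0]]])

```text
clock: 14.4
tool_pos: [0.6451, -0.1475, 0.0986]
eef_rot: [0.009, 1.0, 0.0, -0.001]
contact_force: [-0.3, 0.1, 1.1]
opening: 0.129
```

Run:
```python
from h import *
im,cm=snap('wrist','wrist12');  go(W(.0517,-.0733),.098,179.07)
```

```text
clk 14.45 pos [ 0.6451 -0.1476  0.0986] jig [ 0.0518 -0.0731] F [-0.3  0.4  1.7] open 0.127
delta [-0.     -0.0006  0.0021] turn [ 0.     -0.0008 -0.0009]
```

View pics/wrist12.png

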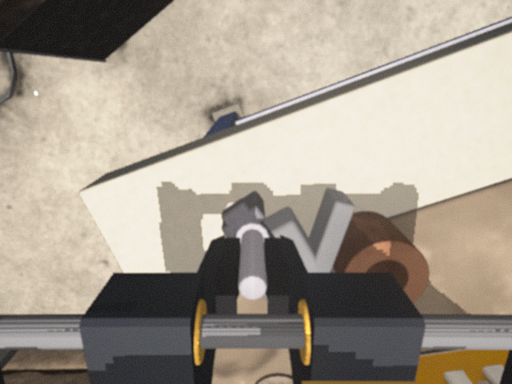

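Pin pinched: the opening reads about 11 mm. Computing the arc.

Run:
```python
from h import *
s=get_state(); Rt=R.from_quat(s['eef_rot']).as_matrix()
p0=J(s['tool_pos']); piv=p0-.074*np.array([-np.cos(1.659),-np.sin(1.659)]); print(piv)
for call in range(2):
  base=1.659-call*.83
  P=lambda t: W(*(piv+.074*np.array([-np.cos(t),-np.sin(t)])))
  for k in range(1,6):
    t=base-k*.166; d=P(t)-P(base); print(call,round(t,3),(Rt.T@np.array([*d,0])/.3).round(4))
```

```text
[0.04525805 0.00056859]
0 1.493 [ 0.0353 -0.0207  0.0001]
0 1.327 [ 0.0735 -0.0353  0.0002]
0 1.161 [ 0.1135 -0.0435  0.0003]
0 0.995 [ 0.1544 -0.0448  0.0004]
0 0.829 [ 0.195  -0.0394  0.0005]
1 0.663 [0.0391 0.012  0.0001]
1 0.497 [0.0757 0.0304 0.0002]
1 0.331 [0.1087 0.0545 0.0003]
1 0.165 [0.1373 0.0837 0.0004]
1 -0.001 [0.1607 0.1173 0.0004]
```

play_rows(deltas=[[[1,0.035,-0.021,0,0,0,0],[1,0.073,-0.035,0,0,0,0],[1,0.113,-0.043,0,0,0,0],[1,0.154,-0.045,0,0,0,0],[1,0.195,-0.039,0,0,0,0]]])

```text
clock: 15.08
tool_pos: [0.5849, -0.1587, 0.0989]
eef_rot: [0.01, 1.0, -0.0, -0.002]
contact_force: [1.7, -0.6, -2.2]
opening: 0.127
```

Run:
```python
from h import *
im,cm=snap('wrist','wrist13');  go(W(.0457-.074,.0006),.0985,179.07)
p=J(get_state()['tool_pos'])-np.array([.04526,.00057]); print('gate',np.arctan2(-p[1],-p[0]),np.linalg.norm(p))
```

```text
clk 15.125 pos [ 0.5828 -0.1582  0.0988] jig [-0.0078 -0.0522] F [-0.8 -1.7  0.8] open 0.131
delta [0.1476 0.1175 0.0021] turn [ 0.0004 -0.002  -0.0014]
gate 0.7821215391215104 0.07480750450498243
```

View pics/wrist13.png

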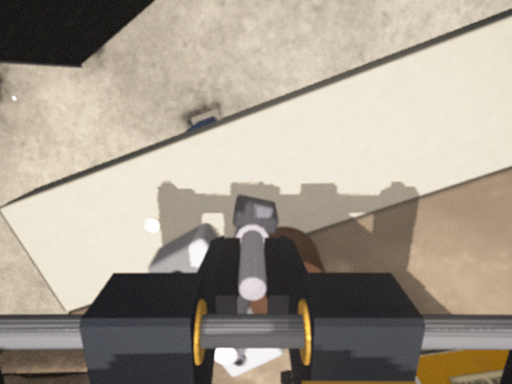

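play_rows(deltas=[[[1,0.036,0.014,0,0,0,0],[1,0.07,0.033,0,0,0,0],[1,0.1,0.057,0,0,0,0],[1,0.127,0.085,0,0,0,0]]])

```text
clock: 15.62
tool_pos: [0.5448, -0.1314, 0.0991]
eef_rot: [0.01, 1.0, 0.001, -0.003]
contact_force: [3.0, -1.9, -3.1]
opening: 0.133
```

Run:
```python
from h import *
go(W(.04526-.074,.00057),.0985,179.07)
p=J(get_state()['tool_pos'])-np.array([.04526,.00057]); print('gate',np.arctan2(-p[1],-p[0]),np.linalg.norm(p))
```

```text
clk 15.625 pos [ 0.5448 -0.1314  0.0991] jig [-0.028  -0.0102] F [ 3.  -1.9 -3.1] open 0.133
delta [0.0203 0.0299 0.0023] turn [ 0.0004 -0.002  -0.0014]
gate 0.14655079267036691 0.07405799372349559
```

play_rows(deltas=[[[1,0.011,0.015,0,0,0,0],[1,0.02,0.03,0,0,0,0],[1,0.022,0.035,0,0,0,0],[1,0.022,0.035,0,0,0,0]]])

```text
clock: 16.12
tool_pos: [0.539, -0.1218, 0.0992]
eef_rot: [0.011, 1.0, -0.0, -0.003]
contact_force: [2.4, -4.6, -4.5]
opening: 0.129
```

Run:
```python
from h import *
go(W(.04526-.074,.00057),.0985,179.07)
p=J(get_state()['tool_pos'])-np.array([.04526,.00057]); print('gate',np.arctan2(-p[1],-p[0]),np.linalg.norm(p)); f=get_state()['contact_force'][:2];print(f@EX,f@EY)
```

```text
clk 16.125 pos [ 0.539  -0.1218  0.0992] jig [-0.0285  0.0009] F [ 2.4 -4.6 -4.5] open 0.129
delta [ 0.0001 -0.0015  0.0023] turn [-0.0002 -0.0016 -0.0016]
gate -0.004923992577296218 0.07374332293951692
-0.11261907800537133 -5.240631606771964
```

The gate is at its stop, with 5 N resisting. Release and rise straight up.

play_rows(deltas=[[[0,0,0,0,0,0,0],[0,0,0,0,0,0,0],[0,0,0,-0.1,0,0,0],[0,0,0,-0.3,0,0,0],[0,0,0,-0.5,0,0,0]]])

```text
clock: 16.75
tool_pos: [0.5389, -0.1208, 0.2505]
eef_rot: [0.01, 1.0, 0.0, -0.004]
contact_force: [1.1, 0.2, -0.6]
opening: 0.498
```

play_rows(deltas=[[[0,-0.1,0,0,0,0,0],[0,-0.15,0.1,0,0,0,0],[0,-0.15,0.1,0,0,0,0]]])

```text
clock: 17.12
tool_pos: [0.5852, -0.0878, 0.2495]
eef_rot: [0.007, 1.0, 0.002, -0.004]
contact_force: [-0.5, -0.4, 0.3]
opening: 0.498
```

Run:
```python
from h import *
im,cm=snap('wrist','wrist14'); go(W(0,0),.25,179.07)
cv2.imwrite('pics/w14.png',cv2.resize(im[150:290,230:390],None,fx=4.5,fy=4.5,interpolation=cv2.INTER_CUBIC)[:,:,::-1])
im,cm=snap('scene','scene14');cv2.imwrite('pics/s14.png',cv2.resize(im[180:300,130:350],None,fx=3.5,fy=3.5,interpolation=cv2.INTER_CUBIC)[:,:,::-1])
```

```text
clk 17.175 pos [ 0.5842 -0.09    0.2497] jig [0.0265 0.0068] F [-0.5  0.4 -0.1] open 0.499
delta [ 0.0651 -0.0638 -0.0006] turn [ 0.0006 -0.0029 -0.0004]
```

View pics/wrist14.png

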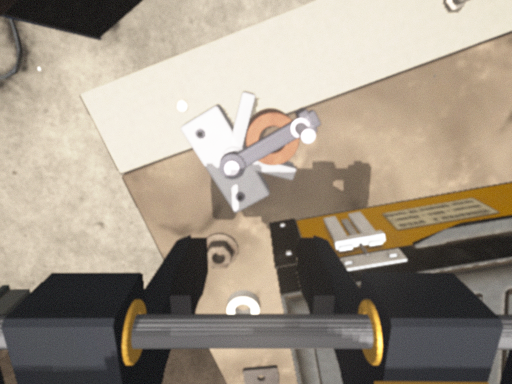

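View pics/s14.png

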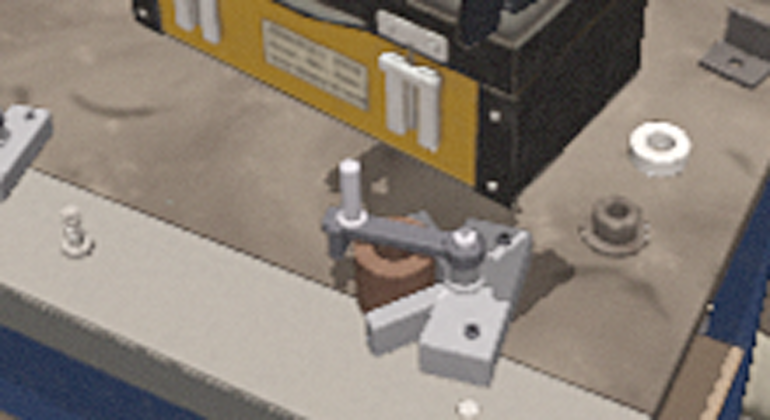

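Run:
```python
from h import *
im,cm=load('wrist14')
cv2.imwrite('pics/w14.png',cv2.resize(im[90:190,200:330],None,fx=6,fy=6,interpolation=cv2.INTER_CUBIC)[:,:,::-1])
```

```text
(no output)
```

View pics/w14.png

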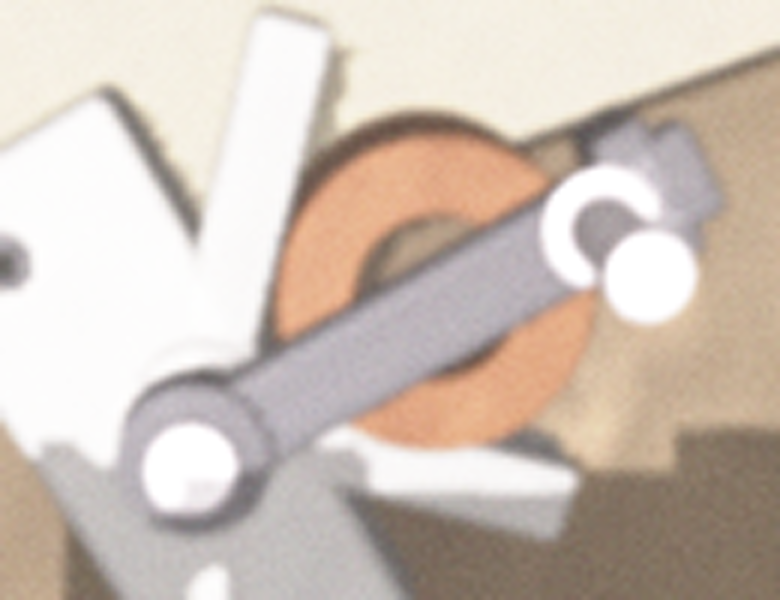

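Run:
```python
from h import *
im,cm=load('wrist14')
px=lambda x,y:(200+(x+.5)/6-.5,90+(y+.5)/6-.5)
b=J(onz(cm,px(436,289),.048)); p=J(onz(cm,px(189,470),.071)); q=J(onz(cm,px(650,277),.11)); v=q-p
print(b,p,'bush-piv',b-p,'gate',np.arctan2(-v[1],-v[0]),np.linalg.norm(v))
tips=[J(onz(cm,px(*c),.03)) for c in ((328,32),(260,10),(578,475))]; print(tips)
```

```text
[-0.0023282 -0.0016745] [ 0.04463596 -0.00031533] bush-piv [-0.04696416 -0.00135916] gate 0.0016267275025798143 0.07427266371273127
[array([-0.006874  , -0.04503876]), array([ 0.00118657, -0.05372962]), array([-0.00781032,  0.04381832])]
```

The gate reads 0.002 rad. The bush reads about 1 mm off in both x and y, inside the 2.5 mm limit. One more look from closer to pin that down.

play_rows(deltas=[[[0,0.04,-0.06,0.1,0,0,0],[0,0.065,-0.08,0.2,0,0,0],[0,0.065,-0.08,0.2,0,0,0],[0,0.065,-0.08,0.2,0,0,0]]])

```text
clock: 17.73
tool_pos: [0.5636, -0.1155, 0.191]
eef_rot: [0.01, 1.0, 0.0, -0.004]
contact_force: [0.1, 0.9, -0.5]
opening: 0.501
```

Run:
```python
from h import *
im,cm=snap('wrist','wrist15'); go(W(0,0),.25,179.07)
c=proj(cm,[*W(0,0),.048]).astype(int); print(c); np.save('pics/c15.npy',c)
x0,y0=c[0]-75,c[1]-60; print(x0,y0)
cv2.imwrite('pics/w15.png',cv2.resize(im[y0:y0+120,x0:x0+150],None,fx=5,fy=5,interpolation=cv2.INTER_CUBIC)[:,:,::-1])
```

```text
clk 17.775 pos [ 0.564  -0.1153  0.1913] jig [-0.0034 -0.0056] F [-0.5 -0.  -0.4] open 0.503
delta [ 0.0009  0.0218 -0.1958] turn [ 0.0002 -0.0022 -0.0011]
[249 186]
174 126
```

View pics/w15.png

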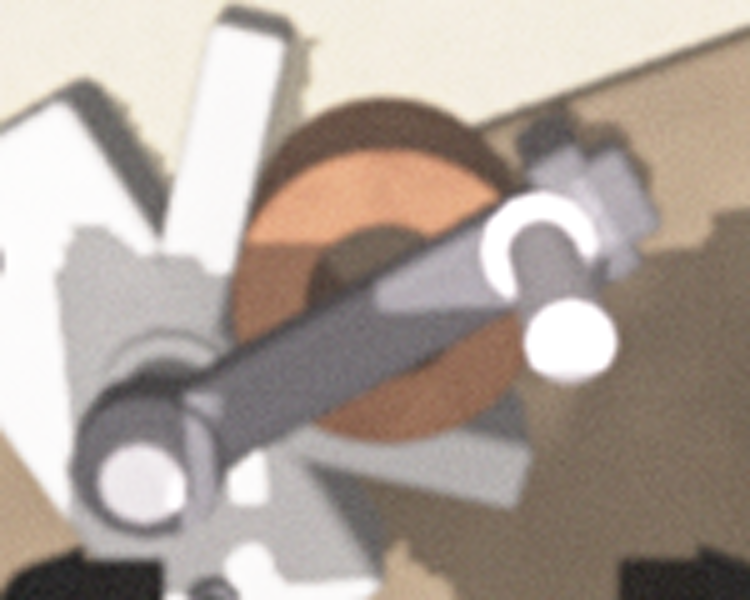

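Run:
```python
from h import *
from scipy.optimize import least_squares
im,cm=load('wrist15')
px=lambda x,y:(174+(x+.5)/5-.5,126+(y+.5)/5-.5)
pts=[(232,295),(242,250),(264,205),(312,165),(378,150),(440,160),(487,188),(395,441),(340,430),(450,428),(500,390),(522,345)]
Q=np.array([J(onz(cm,px(*c),.048)) for c in pts])
for rf in (True,False):
  f=lambda t:np.hypot(*(Q-t[:2]).T)-(t[2] if rf else .0265)
  s=least_squares(f,[0,0,.026],loss='soft_l1',f_scale=.0005); print(s.x,(s.fun*1e3).round(1))
b=s.x[:2]; p=J(onz(cm,px(141,482),.071)); q=J(onz(cm,px(568,340),.11)); v=q-p
print('piv',p,'bush-piv',b-p,'gate',np.arctan2(-v[1],-v[0]),np.linalg.norm(v))
# arm top inner edges z=.03 : -y arm inner edge (290,35)->(233,260) ; +y arm inner edge partly hidden
for c in [(290,37),(235,250),(221,22),(163,245),(530,455),(517,507)]: print(c,J(onz(cm,px(*c),.03))-p+[.046,0])
```

```text
[-0.00074545 -0.00041366  0.02594915] [ 0.  -0.4  0.1  0.3 -0.  -0.  -0.   0.3 -0.6  0.5  0.2 -0.8]
[-0.00067599 -0.00028815  0.026     ] [-0.5 -0.9 -0.3 -0.1 -0.4 -0.4 -0.5 -0.4 -1.3 -0.2 -0.5 -1.4]
piv [0.04525549 0.00011966] bush-piv [-0.04593148 -0.00040781] gate 0.00990206557714271 0.07408642307617606
(290, 37) [-0.00699992 -0.04476708]
(235, 250) [ 0.02143772 -0.01704003]
(221, 22) [ 0.00191761 -0.05294781]
(163, 245) [ 0.03210605 -0.02435852]
(530, 455) [-0.00518945  0.04496393]
(517, 507) [0.00208529 0.05311672]
```

The closer view puts the bush at (+0.1, -0.4) mm from home and the gate at about 0.01 rad. The robot touches nothing, so I'll hand in.

Run:
```python
from h import *
print(r.finish_job())
```

```text
the job is handed in; nothing more can be done
None
```

The bush is home in the larger V-jig and the gate is shut over and behind it. I handed the job in at about 17.8 s of the 45 s allowed; the hand-in gave no verdict.

**What I did:** I gripped the bush lightly and slid it along the bench to the mouth of the V, then pushed it in with closed fingers. The first straight push stuck on the +y face, about 3–4 mm short. I turned the tool 30° and pushed it along that face until it stopped, with the force rising to about 9 N. Then I pinched the gate pin, swung it along its arc from 1.66 rad to the stop, let go and lifted clear.

**Last checks:**

| Check | Result |
|---|---|
| Bush position, last close wrist view | about (+0.1, -0.4) mm from home, taken from the pivot in the same picture |
| Bush position, two earlier, farther views | up to about 1 mm short in x and 0.3–1.4 mm off in y; these disagree slightly, but are inside the 2.5 mm limit |
| Gate | 0.002–0.010 rad from pictures; about 5 N at the stop before release |
| Bush upright | looked upright in the pictures; the angle was not measured |
| Bolt, nut, ring, tee | did not look moved in the last scene picture; not measured |
| Robot | clear of everything, with no contact force beyond noise |

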